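# Start the insole press with its two-button box

## Task

Push the carriage of the insole press fully home under the press head by its front panel, pushing from the front with the fingertips and not pinching the panel. Then press the two buttons of the grey control box all the way down together, one with each fingertip, hold both down for three seconds while the press does its stroke, and let both go together and move clear. Do not press the buttons before the carriage is home, never press one button alone, and leave the shoe last, the jar and the hammer where they are.

Things in the scene. Friction and masses are not known exactly. Their poses are not given: they have to be found in the camera images.
- press: Fixed green bench press, 290 mm deep by 200 mm wide. Origin on the table under it; x points from its front (robot side) to its back, z up. Base plate 30 mm thick, x from -150 to +140 mm. Two columns and a crosshead (x from -5 to +125 mm, full width) stand 240 mm high, a cylinder on top to 310 mm; platen underside at z = 126 mm.
- carriage (a joint): How far the aluminium carriage (bed with an insole on it and an upright front panel) is pulled out of the press along the press's -x, in m: 0 = home against its stop, at most 0.12; it starts 0.06 to 0.11 out. It stays where it is left; sliding takes about 3 N plus 8 N per m/s, and it stops hard at 0.
- carriage_front (a point): Middle of the top edge of the front face of the carriage's front panel, moves with it. Axes as the press's: x = direction to push (home), y along the panel. The panel is 120 mm wide (y), spans 34 to 104 mm above the table (this point: 104 mm), 10 mm thick. When home its front is 110 mm before the press's origin, 105 mm before the crosshead, over the base plate.
- control_box: Fixed grey steel box standing on the table left or right of the press: 90 mm (x) by 160 mm (y) by 70 mm high. Origin: centre of its underside; z up. On its top, at y = +30 and -30 mm, x = 0, sit two alike round buttons, 60 mm apart.
- button_a (a joint): Travel of the black push button at y = +30 mm of the control box, in m: 0 = up, 0.006 = fully down. Springs back. It starts to move at 1.5 N and is fully down at 5 N. Hard stop there. It sits in a steel collar.
- button_b (a joint): The same for the alike button at y = -30 mm of the control box.
- button_a_top (a point): Centre of the flat top of button a (30 mm across), 88 mm above the table when up, moves down with it; z up, y the line from button b to button a. The steel collar round it is 46 mm across and its top lies 6 mm below the button's top when up.
- button_b_top (a point): The same for button b.
- last: Loose grey shoe last (foot form), 190 mm long (its x, toe at +x), 62 mm wide, 100 mm high, on the table on the other side of the press from the control box; origin under its middle. Leave it.
- jar: Loose amber glue jar with black lid, 68 mm across, 95 mm high, on the table left of the press; origin under its centre. Leave it.
- hammer: Loose hammer, 220 mm long, lying on the table right of the press, roughly along world y; its origin is at about its middle. Leave it.

How it is judged:
On the way, in this order (a step that is already met when the one before it is completed fails the run):
1. the carriage is home (within 4 mm of its stop) (value of joint carriage below 0.004 m), for 0.2 s.
2. both buttons are down (over 4 of 6 mm) at the same time for 2.5 s without a break (value of joint each of button_a, button_b above 0.004 m), for 2.5 s.
At the end, for the whole second after the job is handed in: The carriage is within 4 mm of home, both buttons have come up again (within 1 mm), and last, jar and hammer are within 20 mm of where they stood (value of joint carriage below 0.004 m and value of joint each of button_a, button_b below 0.001 m and distance of each of last, jar, hammer from where it was at the start of the episode below 0.02 m); the robot touches nothing.
It fails at once if a button is pressed (over 2 mm) while the carriage is not home (value of joint carriage above 0.006 m and value of joint any of button_a, button_b above 0.002 m).
It fails at once if one button is pressed alone (over 4 mm while the other is under 1 mm) ((value of joint button_a above 0.004 m and value of joint button_b below 0.001 m) or (value of joint button_b above 0.004 m and value of joint button_a below 0.001 m)).
It fails at once if the panel is pinched or straddled by the fingers instead of pushed from the front (TCP over the panel, less than 10 mm above its top edge) (x of the grasp point in the frame of carriage_front between 0.002 and 0.02 m and y of the grasp point in the frame of carriage_front between -0.07 and 0.07 m and z of the grasp point in the frame of carriage_front below 0.01 m).
It fails at once if the last, the jar or the hammer is lifted or shifted by more than 20 mm (distance of any of last, jar, hammer from where it was at the start of the episode above 0.02 m).
It also fails if it takes over 56 s, if anything falls off the work surface, if the arm or the gripper's body presses on something with over 40 N, if the wrist force passes 120 N, or if a joint passes its speed limit or range.

## Robot

A 6-joint arm with a two-finger parallel gripper is mounted at the origin on the work surface. World frame = base frame: x ahead of the robot, y to its left, z up, the work surface at z = 0. Lengths are in m, angles in rad, forces in N, time in s.
With the tool pointing down it reaches from about 0.35 to 0.775 m from the base axis. Payload 5.5 kg.
Tool frame: the origin (TCP) lies between the finger pads, 19 mm behind the fingertips; this is the grasp point; z points along the fingers, y is the line along which they close (so a half turn about z gives the same grasp; the last joint's range is limited). The gripper opens to 85 mm and grips with 20 to 120 N. Pads are 22 mm wide; open, the fingers measure 114 mm over their backs; the gripper's body (76 mm by 85 mm) begins 54 mm behind the grasp point. The pads swing forward as they close: fully open they stand 13 mm farther back than shut.
Start: joints at [-1.322, 0.313, 0.046, 1.304, 0, 1.431], TCP at [0.218, -0.532, 0.25] pointing down, gripper open.
Joint ranges: [-2.76, 2.76], [-0.86, 1.69], [-1.03, 1.26], [-2.2, 2.34], [-1.47, 1.5], [-3.14, 3.14]. Speed limits (rad/s): [2.57, 2.57, 3.14, 3.14, 3.14, 3.14].

## Interface

Orientations are given as a unit quaternion [w, x, y, z].
In Python, from workcell import env, imaging, ticket gives the robot as it stands. The module is installed in compiled form; this text tells all that it offers.
- The arm moves only by the tool apply_moves, never from a script. Its argument "rows" is a list of rows, each an object with "xyz": the shift along the tool's x, y, z in mm, a list of three; "turn": the turn, a rotation vector about the tool's x, y, z in rad, a list of three; "grip": the opening, from 0 (shut) to 1 (fully open). A call has 1 to 12 rows; each row is the pose to reach, as a shift and turn from the pose commanded when the call began, along the tool's axes at that moment; what a row does not reach only later rows make up. A row lasts 1/12 s, in which the tool goes at most 41.7 mm and 7.16 degrees, less where a joint would pass 70% of its speed; a pose out of reach is approached as far as the arm can. A call with a gripper value outside its range is refused whole. The fingers move at their own pace and stop on an object; "force" is the grip in N (left out, the last holds). Time passes only in rows, so rows that repeat a pose let the fingers close. It gives the time, the measured TCP pose, the force, the opening and the grip force at its end, in the units of the state.
- env.get_state(): the state, without advancing time (a new reading comes with each control period).
- imaging.read_camera(name): name is "scene" or "top" or "wrist"; returns a dict with "color" (480x640x3 uint8, blue, green, red), "z_map" (480x640 float32, m along the optical axis (not along the pixel's ray), 0 where there is no reading), "camera_matrix" (3x3 intrinsics, pixels), "view" (4x4, takes a point from world to camera coordinates). Camera axes: x right, y down, z forward; pixel columns grow to the right and rows downward; lengths in m; the calibration is good to about 2 mm. A picture is of the moment at which its call begins.
- ticket.hand_in(): hands the job in; it is judged then, once.
The state is a dict: "clock": time; "joint_pos": joint angles; "qvel": joint speeds; "tau": joint torques, N m; "tcp_pos": TCP position; "orientation": TCP orientation; "wrist_force": force on the tool from outside, world axes, zero at the start; "ft_torque": the same for the moment, N m; "finger_gap": finger opening in m; "grip_force": force on a finger pad.
Only numpy, scipy, OpenCV 4.12 (cv2) and the standard library are available. Lean on these libraries where they do the work, as an engineer would, in place of code of your own. Each camera call takes 0.05 s, during which the arm holds its last target. There are 200 camera calls.

## Working session

There is one attempt and no reset: what is moved stays moved. The work goes in short steps, Python scripts to look and compute and a tool call to move; the robot and the scene stay as the last step left them, time stands still between calls to the robot, and variables do not carry over. Pictures are saved under pics/ and viewed, at most 10 in all, crops included, and the job is handed in when it is done.

Besides the shell and the picture viewer there is one more tool, called after "Request:" as name([rows], argument=value, ...), one row to a line, values as JSON. apply_moves: Moves the arm, as the interface text tells. Its arguments: {"type":"object","properties":{"rows":{"type":"array"},"force":{"type":"number"}},"required":["rows"]}

```bash
mkdir -p pics; cat > h.py <<'E'
import numpy as np, cv2
from workcell import env, imaging, ticket
def shot(n,f):
    d=imaging.read_camera(n); cv2.imwrite(f'pics/{f}.png',d['color']); np.savez(f'pics/{f}.npz',**d); return d
def cloud(d):
    z=d['z_map']; K=d['camera_matrix']; v,u=np.indices(z.shape)
    p=np.stack([(u-K[0,2])/K[0,0]*z,(v-K[1,2])/K[1,1]*z,z,np.ones_like(z)],-1)
    w=p@np.linalg.inv(d['view']).T; w=w[...,:3]; w[z==0]=np.nan; return w
E
python3 - <<'E'
from h import *
a=shot('top','top1'); b=shot('scene','scene1'); print(env.get_state())
E
```

```text
{'clock': 0.1, 'joint_pos': array([-1.32161313e+00,  3.13929009e-01,  4.50875022e-02,  1.30363976e+00,
        8.09027679e-06,  1.43120188e+00]), 'qvel': array([ 4.13699751e-04, -1.43070652e-03,  2.21353801e-03, -6.15570346e-04,
       -1.94674994e-04,  8.38400141e-06]), 'tau': array([ 4.32187429e-03, -4.81725168e+01,  2.99244958e+01,  1.26796751e-02,
        2.23890129e-05,  1.63062225e-06]), 'tcp_pos': array([ 0.21784385, -0.53165718,  0.24919385]), 'orientation': array([-8.41425485e-04,  9.81165565e-01,  1.93166831e-01, -4.21003647e-05]), 'wrist_force': array([ 0.07032485, -0.72690012,  0.08408274]), 'ft_torque': array([-0.02409186,  0.02473874, -0.00760912]), 'grip_force': 0.0, 'finger_gap': 0.08533671048356284}
```

View pics/top1.png

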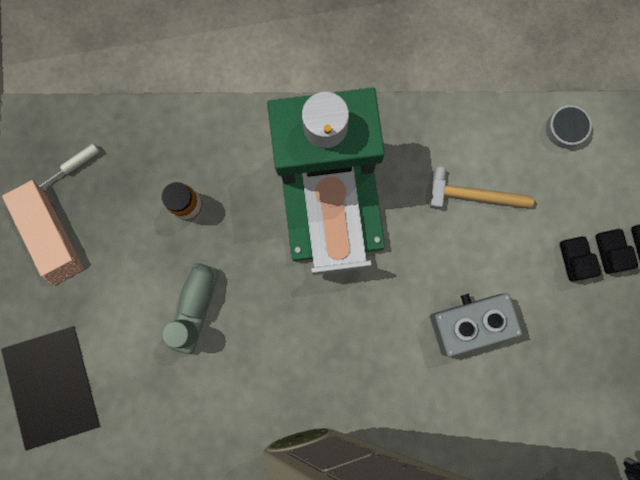

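View pics/scene1.png

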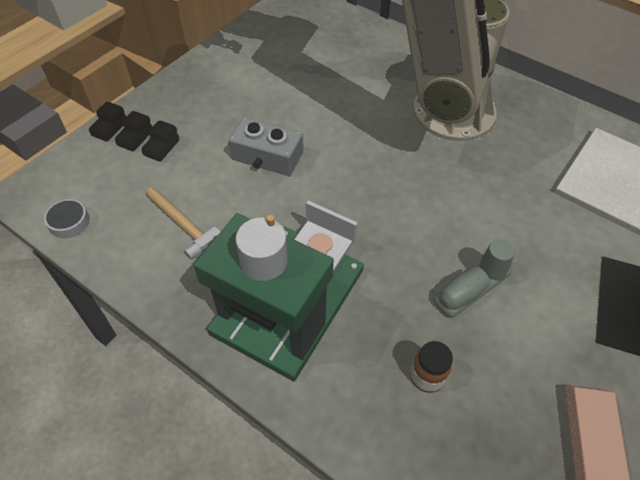

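The top view shows the carriage panel at about (313–370, 267), the buttons at (466,329) and (495,321) with the box right of the press. The last (190,310), jar (182,202) and hammer (480,193) are well off the path.

```bash
python3 - <<'E'
from h import *
d=dict(np.load('pics/top1.npz')); w=cloud(d); z=w[...,2]
def reg(r0,r1,c0,c1,zl,zh):
    s=w[r0:r1,c0:c1].reshape(-1,3); return s[(s[:,2]>zl)&(s[:,2]<zh)]
def rect(p):
    c,s,a=cv2.minAreaRect((p[:,:2]*1000).astype(np.float32)); return len(p),np.round(c,1),np.round(s,1),a,np.round(np.median(p[:,2]),4)
print('crosshead',rect(reg(80,180,260,390,.225,.255)))
print('base',rect(reg(170,265,280,390,.02,.036)))
P=reg(250,280,300,380,.096,.112);print('panel',rect(P)); print(P[P[:,1].argmin()],P[P[:,1].argmax()],P[:,0].min())
print('box',rect(reg(280,365,420,535,.060,.078)))
for n,(u,v) in dict(a=(466,329),b=(495,321)).items():
    q=w[v-3:v+4,u-3:u+4].reshape(-1,3); print(n,np.nanmedian(q,0))
    g=reg(v-13,v+14,u-13,u+14,.085,.095); print(rect(g),g.mean(0))
i=cv2.imread('pics/top1.png')
A=cv2.resize(i[240:290,295:395],None,fx=7,fy=7,interpolation=2)[:,:700]
B=cv2.resize(i[290:350,430:530],None,fx=4,fy=4,interpolation=2)
B=cv2.copyMakeBorder(B,0,0,0,300,0); cv2.imwrite('pics/c1.png',np.vstack([A,B]))
E
```

```text
crosshead (5718, array([788.2,  13.5]), array([131.3, 200.4]), 7.164643287658691, np.float64(0.2396))
base (3239, array([672.5,  -0.7]), array([186. , 200.5]), 7.0582146644592285, np.float64(0.0297))
panel (313, array([547.8, -16.1]), array([ 10.4, 118.9]), 6.8799920082092285, np.float64(0.1032))
[ 0.55139946 -0.07508575  0.10020686] [0.5376982  0.04257949 0.1021798 ] 0.5359530426018106
box (2775, array([ 431.9, -293.9]), array([ 90.4, 161.8]), 15.984634399414062, np.float64(0.0691))
a [ 0.42230098 -0.2642595   0.09133746]
(186, array([ 424.8, -262.1]), array([33.3, 34.5]), 57.14490509033203, np.float64(0.0907)) [ 0.42412875 -0.26396021  0.09042962]
b [ 0.43779713 -0.32227888  0.09136485]
(176, array([ 435.9, -319.2]), array([35.6, 35. ]), 3.172136068344116, np.float64(0.0906)) [ 0.43955878 -0.32151459  0.09042724]
```

View pics/c1.png

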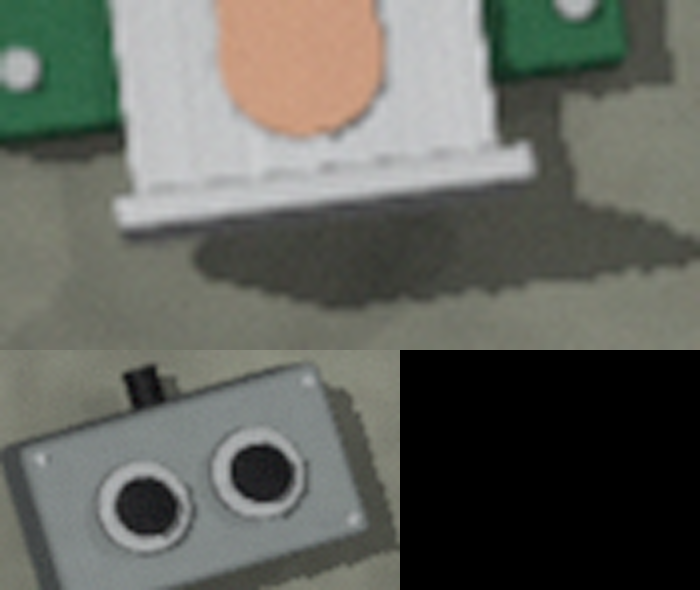

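Shot 1's crop confirms the panel (top edge from (115,210) to (535,150) in the crop), and both button centres. The carriage is about 77 mm out, with press yaw about 0.123 rad and box yaw about 0.27 rad.

```bash
cat >> h.py <<'E'
from scipy.spatial.transform import Rotation as R
def plan(xyz,yaw):
    s=env.get_state(); q=s['orientation']; r=R.from_quat([*q[1:],q[0]])
    t=R.from_euler('z',yaw)*R.from_euler('x',np.pi)
    print('t',round(s['clock'],2),'shift',np.round(r.inv().apply(np.array(xyz)-s['tcp_pos'])*1000,1),'turn',np.round((r.inv()*t).as_rotvec(),4),'gap',round(s['finger_gap'],4))
E
python3 -c "
from h import *
plan([.493,-.023,.25],.123)"
```

```text
t 0.1 shift [ 4.474e+02 -3.664e+02 -1.000e-01] turn [-0.0017 -0.      0.2658] gap 0.0853
```

Request:
apply_moves([
  {"xyz": [447,-366,0],"turn": [-0.0017,0,0.266],"grip": 0.54},
  {"xyz": [447,-366,0],"turn": [-0.0017,0,0.266],"grip": 0.54},
  {"xyz": [447,-366,0],"turn": [-0.0017,0,0.266],"grip": 0.54},
  {"xyz": [447,-366,0],"turn": [-0.0017,0,0.266],"grip": 0.54},
  {"xyz": [447,-366,0],"turn": [-0.0017,0,0.266],"grip": 0.54},
  {"xyz": [447,-366,0],"turn": [-0.0017,0,0.266],"grip": 0.54},
  {"xyz": [447,-366,0],"turn": [-0.0017,0,0.266],"grip": 0.54},
  {"xyz": [447,-366,0],"turn": [-0.0017,0,0.266],"grip": 0.54},
  {"xyz": [447,-366,0],"turn": [-0.0017,0,0.266],"grip": 0.54},
  {"xyz": [447,-366,0],"turn": [-0.0017,0,0.266],"grip": 0.54},
  {"xyz": [447,-366,0],"turn": [-0.0017,0,0.266],"grip": 0.54},
  {"xyz": [447,-366,0],"turn": [-0.0017,0,0.266],"grip": 0.54},
])

```text
clock: 1.1
tcp_pos: [0.4562, -0.0903, 0.2499]
orientation: [0.001, 0.998, 0.061, 0.0]
wrist_force: [1.5, -0.6, -0.3]
finger_gap: 0.046
grip_force: 0.0
```

```bash
python3 -c "
from h import *
plan([.493,-.023,.25],.123)"
```

```text
t 1.1 shift [ 44.8 -62.3  -0.2] turn [ 0.0017 -0.0001 -0.0003] gap 0.046
```

Request:
apply_moves([
  {"xyz": [40,-60,0],"turn": [0,0,0],"grip": 0.54},
  {"xyz": [40,-60,0],"turn": [0,0,0],"grip": 0.54},
  {"xyz": [40,-60,40],"turn": [0,0,0],"grip": 0.54},
  {"xyz": [40,-60,80],"turn": [0,0,0],"grip": 0.54},
  {"xyz": [40,-60,110],"turn": [0,0,0],"grip": 0.54},
  {"xyz": [40,-60,110],"turn": [0,0,0],"grip": 0.54},
  {"xyz": [40,-60,110],"turn": [0,0,0],"grip": 0.54},
  {"xyz": [40,-60,110],"turn": [0,0,0],"grip": 0.54},
])

```text
clock: 1.77
tcp_pos: [0.4891, -0.0284, 0.1413]
orientation: [0.001, 0.998, 0.061, 0.001]
wrist_force: [-0.1, -0.6, 0.5]
finger_gap: 0.0464
grip_force: 0.0
```

```bash
python3 -c "
from h import *
plan([.493,-.023,.085],.123)
shot('top','top2')"
```

```text
t 1.77 shift [ 4.5 -5.  56.3] turn [ 0.0023 -0.0015 -0.0005] gap 0.0464
```

View pics/top2.png

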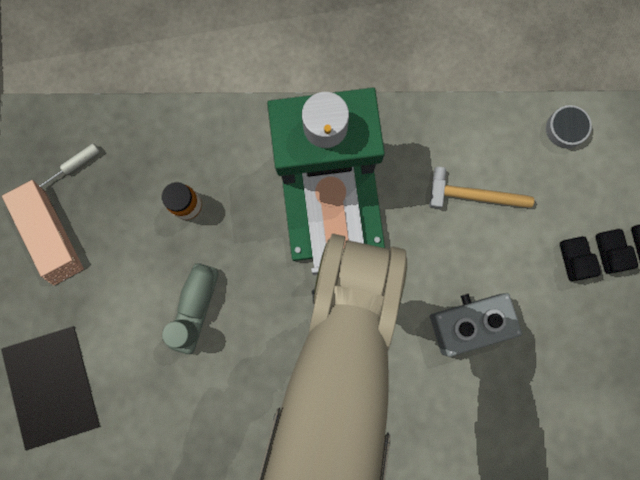

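Nothing disturbed; wrist is in front of the panel (panel left end still at (313,268)). Descend, then push.

Request:
apply_moves([
  {"xyz": [0,-5,30],"turn": [0,0,0],"grip": 0.54},
  {"xyz": [0,-5,56],"turn": [0,0,0],"grip": 0.54},
  {"xyz": [0,-5,56],"turn": [0,0,0],"grip": 0.54},
  {"xyz": [15,-5,56],"turn": [0,0,0],"grip": 0.54},
  {"xyz": [25,-5,56],"turn": [0,0,0],"grip": 0.54},
  {"xyz": [35,-5,56],"turn": [0,0,0],"grip": 0.54},
  {"xyz": [45,-5,56],"turn": [0,0,0],"grip": 0.54},
  {"xyz": [55,-5,56],"turn": [0,0,0],"grip": 0.54},
  {"xyz": [60,-5,56],"turn": [0,0,0],"grip": 0.54},
  {"xyz": [60,-5,56],"turn": [0,0,0],"grip": 0.54},
])

```text
clock: 2.65
tcp_pos: [0.5491, -0.0159, 0.0846]
orientation: [0.001, 0.998, 0.061, 0.001]
wrist_force: [-0.2, 0.1, 0.7]
finger_gap: 0.0463
grip_force: 0.0
```

```bash
python3 -c "
from h import *
plan([.6195-.011,-.0074-.0014,.085],.123)"
```

```text
t 2.65 shift [59.9  0.2 -0.3] turn [ 0.0022 -0.0022  0.    ] gap 0.0463
```

```bash
python3 -c "
from h import *
d=shot('scene','s2'); cv2.imwrite('pics/s2c.png',cv2.resize(d['color'][150:330,200:440],None,fx=3,fy=3))"
```

```text
(no output)
```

View pics/s2c.png

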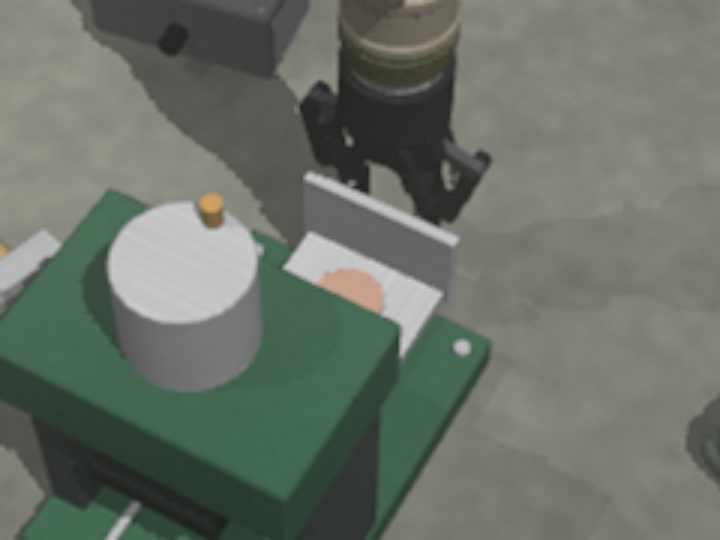

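Both fingers stand in front of the panel (panel from (305,180) to (455,240) in the crop), not straddling it, and the carriage has moved in. Continuing.

Request:
apply_moves([
  {"xyz": [10,0,0],"turn": [0,0,0],"grip": 0.54},
  {"xyz": [20,0,0],"turn": [0,0,0],"grip": 0.54},
  {"xyz": [30,0,0],"turn": [0,0,0],"grip": 0.54},
  {"xyz": [40,0,0],"turn": [0,0,0],"grip": 0.54},
  {"xyz": [47,0,0],"turn": [0,0,0],"grip": 0.54},
  {"xyz": [51,0,0],"turn": [0,0,0],"grip": 0.54},
  {"xyz": [54,0,0],"turn": [0,0,0],"grip": 0.54},
  {"xyz": [56,0,0],"turn": [0,0,0],"grip": 0.54},
  {"xyz": [57,0,0],"turn": [0,0,0],"grip": 0.54},
])

```text
clock: 3.45
tcp_pos: [0.6035, -0.0087, 0.0838]
orientation: [0.001, 0.998, 0.061, -0.0]
wrist_force: [-2.8, 1.7, 0.9]
finger_gap: 0.0459
grip_force: 1.5
```

Request:
apply_moves([
  {"xyz": [1,0,0],"turn": [0,0,0],"grip": 0.54},
  {"xyz": [2,0,0],"turn": [0,0,0],"grip": 0.54},
  {"xyz": [3,0,0],"turn": [0,0,0],"grip": 0.54},
  {"xyz": [3,0,0],"turn": [0,0,0],"grip": 0.54},
])

```text
clock: 3.78
tcp_pos: [0.6068, -0.0084, 0.0838]
orientation: [0.001, 0.998, 0.061, 0.0]
wrist_force: [-2.9, 1.6, -0.3]
finger_gap: 0.0463
grip_force: 1.3
```

Request:
apply_moves([
  {"xyz": [1,0,0],"turn": [0,0,0],"grip": 0.54},
  {"xyz": [2,0,0],"turn": [0,0,0],"grip": 0.54},
  {"xyz": [3,0,0],"turn": [0,0,0],"grip": 0.54},
  {"xyz": [3,0,0],"turn": [0,0,0],"grip": 0.54},
])

```text
clock: 4.12
tcp_pos: [0.607, -0.0084, 0.0838]
orientation: [0.001, 0.998, 0.061, -0.003]
wrist_force: [-12.1, -0.8, 7.3]
finger_gap: 0.0459
grip_force: 5.6
```

The force rise to 12 N with TCP stopped at 0.607 m shows the hard stop. I'll hold briefly, then back off and rise.

Request:
apply_moves([
  {"xyz": [0,0,0],"turn": [0,0,0],"grip": 0.54},
  {"xyz": [0,0,0],"turn": [0,0,0],"grip": 0.54},
  {"xyz": [0,0,0],"turn": [0,0,0],"grip": 0.54},
  {"xyz": [-30,0,0],"turn": [0,0,0],"grip": 0.54},
  {"xyz": [-60,0,0],"turn": [0,0,0],"grip": 0.54},
  {"xyz": [-70,0,-40],"turn": [0,0,0],"grip": 0.54},
  {"xyz": [-70,0,-80],"turn": [0,0,0],"grip": 0.54},
  {"xyz": [-70,0,-110],"turn": [0,0,0],"grip": 0.54},
  {"xyz": [-70,0,-110],"turn": [0,0,0],"grip": 0.54},
  {"xyz": [-70,0,-110],"turn": [0,0,0],"grip": 0.54},
])

```text
clock: 4.95
tcp_pos: [0.5431, -0.0174, 0.1971]
orientation: [0.002, 0.998, 0.061, 0.004]
wrist_force: [0.6, -0.3, -1.1]
finger_gap: 0.0462
grip_force: 0.0
```

```bash
python3 -c "
from h import *
plan([.431,-.2935,.19],.27)"
```

```text
t 4.95 shift [-145.   260.3    7.2] turn [ 0.0053 -0.0078 -0.1478] gap 0.0462
```

Request:
apply_moves([
  {"xyz": [-145,260,5],"turn": [0,0,-0.148],"grip": 0.54},
  {"xyz": [-145,260,5],"turn": [0,0,-0.148],"grip": 0.54},
  {"xyz": [-145,260,5],"turn": [0,0,-0.148],"grip": 0.54},
  {"xyz": [-145,260,5],"turn": [0,0,-0.148],"grip": 0.54},
  {"xyz": [-145,260,5],"turn": [0,0,-0.148],"grip": 0.54},
  {"xyz": [-145,260,5],"turn": [0,0,-0.148],"grip": 0.54},
  {"xyz": [-145,260,5],"turn": [0,0,-0.148],"grip": 0.54},
  {"xyz": [-145,260,5],"turn": [0,0,-0.148],"grip": 0.54},
  {"xyz": [-145,260,5],"turn": [0,0,-0.148],"grip": 0.54},
  {"xyz": [-145,260,5],"turn": [0,0,-0.148],"grip": 0.54},
  {"xyz": [-145,260,5],"turn": [0,0,-0.148],"grip": 0.54},
  {"xyz": [-145,260,5],"turn": [0,0,-0.148],"grip": 0.54},
])

```text
clock: 5.95
tcp_pos: [0.4287, -0.291, 0.189]
orientation: [0.001, 0.991, 0.136, -0.0]
wrist_force: [-0.6, -0.4, 1.1]
finger_gap: 0.0462
grip_force: 0.0
```

```bash
python3 -c "
from h import *
plan([.431,-.2935,.15],.27)
d=shot('wrist','w1')
t=shot('top','top3');w=cloud(t)
s=w[230:290,295:395].reshape(-1,3);s=s[(s[:,2]>.096)&(s[:,2]<.11)];print(len(s))
s=w[190:260,295:395].reshape(-1,3);s=s[(s[:,2]>.096)&(s[:,2]<.11)];print(len(s),np.median(s,0))"
```

```text
t 5.95 shift [ 1.6  3.  39. ] turn [0.0011 0.0002 0.0028] gap 0.0462
79
314 [ 0.62453063 -0.00568728  0.10312958]
```

View pics/w1.png

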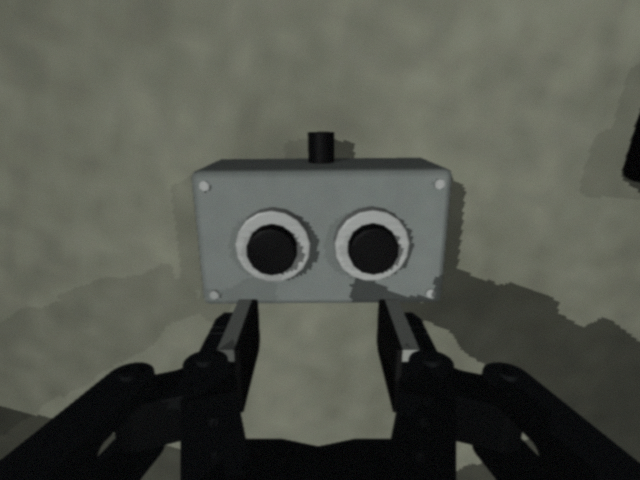

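The wrist view shows buttons level at (272,249) and (373,249), fingers symmetric about column 318. I'll refine the midpoint from this view.

```bash
python3 -c "
from h import *
d=dict(np.load('pics/w1.npz'));w=cloud(d);s=env.get_state();q=s['orientation'];r=R.from_quat([*q[1:],q[0]])
for u,v in [(272,249),(373,249)]:
  p=np.nanmedian(w[v-6:v+7,u-6:u+7].reshape(-1,3),0);print(p,r.inv().apply(p-s['tcp_pos'])*1000)
for u,v in [(230,345),(405,345),(249,310),(385,310)]:
  p=np.nanmedian(w[v-2:v+3,u-2:u+3].reshape(-1,3),0);print('f',r.inv().apply(p-s['tcp_pos'])*1000)
"
```

```text
[ 0.42337809 -0.26667095  0.09179232] [  1.35587192 -25.0819796   97.42415633]
[ 0.43931169 -0.32305908  0.09185177] [ 1.48743204 33.51397932 97.45755225]
f [ 10.32070535 -24.8346755  -18.52907533]
f [ 10.33903692  27.28642085 -18.13914447]
f [ 10.41288173 -22.73174117   4.0097798 ]
f [10.328214   25.02599571  4.12268175]
```

Request:
apply_moves([
  {"xyz": [1.5,3,0],"turn": [0,0,0],"grip": 0.54},
  {"xyz": [1.5,3,30],"turn": [0,0,0],"grip": 0.54},
  {"xyz": [1.5,3,55],"turn": [0,0,0],"grip": 0.54},
  {"xyz": [1.5,3,70],"turn": [0,0,0],"grip": 0.54},
  {"xyz": [1.5,3,70],"turn": [0,0,0],"grip": 0.54},
  {"xyz": [1.5,3,70],"turn": [0,0,0],"grip": 0.54},
  {"xyz": [1.5,3,70],"turn": [0,0,0],"grip": 0.54},
])

```text
clock: 6.63
tcp_pos: [0.4313, -0.2953, 0.1204]
orientation: [0.001, 0.991, 0.135, 0.001]
wrist_force: [0.5, -0.3, 0.3]
finger_gap: 0.046
grip_force: 0.0
```

```bash
python3 -c "
from h import *
plan([.431,-.2935,.1],.27)
d=shot('scene','s3'); cv2.imwrite('pics/s3c.png',cv2.resize(d['color'][60:200,180:360],None,fx=4,fy=4))"
```

```text
t 6.63 shift [ 0.2 -1.8 20.4] turn [ 0.0031 -0.0008  0.0014] gap 0.046
```

View pics/s3c.png

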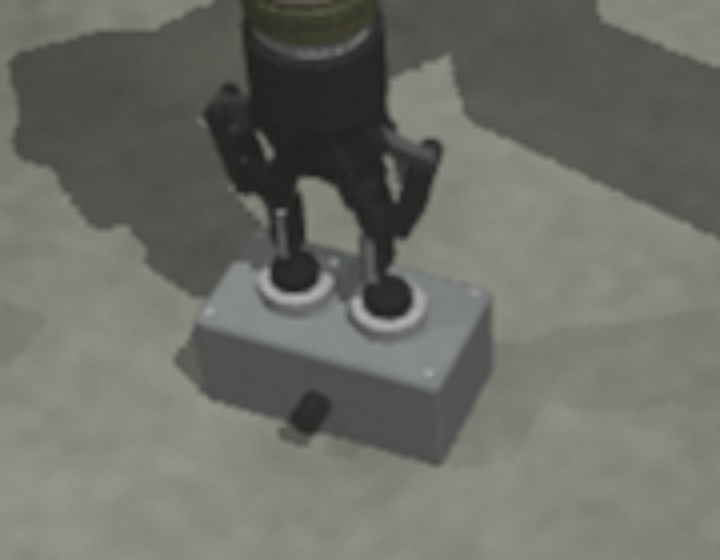

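The fingers appear over the buttons (tips near (287,265), (372,280); buttons (295,275), (388,297)); check the offset with depth.

```bash
python3 -c "
from h import *
d=dict(np.load('pics/s3.npz'));w=cloud(d)[60:200,180:360];s=env.get_state();q=s['orientation'];r=R.from_quat([*q[1:],q[0]])
t=r.inv().apply(w.reshape(-1,3)-s['tcp_pos'])*1000
t=t[np.isfinite(t).all(1)&(abs(t[:,0])<25)&(abs(t[:,1])<60)]
for lo,hi in [(-10,0),(0,6),(6,10),(10,14),(14,18),(18,22),(22,26),(26,30),(30,36),(36,42)]:
  m=t[(t[:,2]>lo)&(t[:,2]<=hi)]
  for sg in (-1,1):
    k=m[m[:,1]*sg>0]
    if len(k): print(lo,hi,len(k),'x',np.round(np.percentile(k[:,0],[5,50,95]),1),'y',np.round(np.percentile(k[:,1],[5,50,95]),1))
"
```

```text
-10 0 27 x [-2.7  7.5 13.2] y [-36.  -31.9 -24.4]
-10 0 27 x [-6.3  7.6 13.4] y [22.7 25.4 35.8]
0 6 13 x [-3.4  8.4 12.5] y [-35.6 -34.4 -24.5]
0 6 17 x [-11.6   7.8  11.7] y [23.1 24.6 33.9]
6 10 7 x [ 7.6 10.1 13.5] y [-30.1 -27.4 -23.6]
6 10 12 x [-9.   7.3 11.4] y [22.7 25.1 32.7]
10 14 5 x [ 4.7  6.3 10.5] y [-32.7 -28.7 -26.1]
10 14 6 x [-7.8 -4.4  7.6] y [23.  24.1 24.9]
14 18 3 x [-8.7 -4.   3.8] y [23.5 24.6 24.9]
18 22 1 x [9.3 9.3 9.3] y [34.7 34.7 34.7]
22 26 11 x [-7.6  4.1 12.3] y [-43.  -37.7 -23.2]
22 26 13 x [-2.   5.3 16.4] y [20.1 26.8 35.3]
26 30 66 x [-10.7   1.4  12. ] y [-45.  -33.  -21.2]
26 30 51 x [-11.5   4.6  12.7] y [15.5 24.6 37.3]
30 36 52 x [-10.7   7.4  20. ] y [-50.  -38.8 -19.1]
30 36 56 x [-11.9   6.1  20.5] y [ 7.9 22.6 42.5]
36 42 89 x [-16.9  10.8  19.5] y [-52.5 -37.5 -12.5]
36 42 88 x [-16.5  10.8  21.1] y [ 7.5 20.  47.1]
```

Request:
apply_moves([
  {"xyz": [0,-2.5,0],"turn": [0.002,0,0],"grip": 0.54},
  {"xyz": [0,-2.5,0],"turn": [0.002,0,0],"grip": 0.54},
  {"xyz": [0,-2.5,4],"turn": [0.002,0,0],"grip": 0.54},
  {"xyz": [0,-2.5,8],"turn": [0.002,0,0],"grip": 0.54},
  {"xyz": [0,-2.5,11],"turn": [0.002,0,0],"grip": 0.54},
  {"xyz": [0,-2.5,11],"turn": [0.002,0,0],"grip": 0.54},
  {"xyz": [0,-2.5,11],"turn": [0.002,0,0],"grip": 0.54},
])

```text
clock: 7.27
tcp_pos: [0.4297, -0.2926, 0.1083]
orientation: [-0.0, 0.991, 0.135, -0.0]
wrist_force: [-1.3, -0.0, 2.9]
finger_gap: 0.0459
grip_force: 1.3
```

Request:
apply_moves([
  {"xyz": [0,0,2],"turn": [0,0,0],"grip": 0.54},
  {"xyz": [0,0,4],"turn": [0,0,0],"grip": 0.54},
  {"xyz": [0,0,6],"turn": [0,0,0],"grip": 0.54},
  {"xyz": [0,0,8],"turn": [0,0,0],"grip": 0.54},
  {"xyz": [0,0,8],"turn": [0,0,0],"grip": 0.54},
])

```text
clock: 7.68
tcp_pos: [0.4299, -0.2926, 0.1022]
orientation: [0.0, 0.991, 0.135, 0.0]
wrist_force: [-4.9, 4.5, 16.8]
finger_gap: 0.0461
grip_force: 8.7
```

```bash
python3 -c "
from h import *
s=env.get_state();q=s['orientation'];r=R.from_quat([*q[1:],q[0]])
print(s['clock'],s['tcp_pos'],s['wrist_force'],'tool torque',r.inv().apply(s['ft_torque']))"
```

```text
7.6833 [ 0.42985019 -0.29264538  0.10222755] [-4.94325371  4.45538163 16.84617309] tool torque [ 1.02038694 -0.7374142   0.00833559]
```

16.8 N after 6 mm of travel from contact means both buttons have bottomed. I'll hold.

Request:
apply_moves([
  {"xyz": [0,0,1],"turn": [0,0,0],"grip": 0.54},
  {"xyz": [0,0,1],"turn": [0,0,0],"grip": 0.54},
  {"xyz": [0,0,1],"turn": [0,0,0],"grip": 0.54},
  {"xyz": [0,0,1],"turn": [0,0,0],"grip": 0.54},
  {"xyz": [0,0,1],"turn": [0,0,0],"grip": 0.54},
  {"xyz": [0,0,1],"turn": [0,0,0],"grip": 0.54},
  {"xyz": [0,0,1],"turn": [0,0,0],"grip": 0.54},
  {"xyz": [0,0,1],"turn": [0,0,0],"grip": 0.54},
  {"xyz": [0,0,1],"turn": [0,0,0],"grip": 0.54},
  {"xyz": [0,0,1],"turn": [0,0,0],"grip": 0.54},
  {"xyz": [0,0,1],"turn": [0,0,0],"grip": 0.54},
  {"xyz": [0,0,1],"turn": [0,0,0],"grip": 0.54},
])

```text
clock: 8.68
tcp_pos: [0.4298, -0.2927, 0.1021]
orientation: [0.001, 0.991, 0.135, 0.0]
wrist_force: [-5.6, 5.5, 24.5]
finger_gap: 0.046
grip_force: 12.0
```

```bash
python3 -c "
from h import *
d=shot('scene','s4'); cv2.imwrite('pics/s4c.png',cv2.resize(d['color'][60:200,180:360],None,fx=4,fy=4))"
```

```text
(no output)
```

View pics/s4c.png

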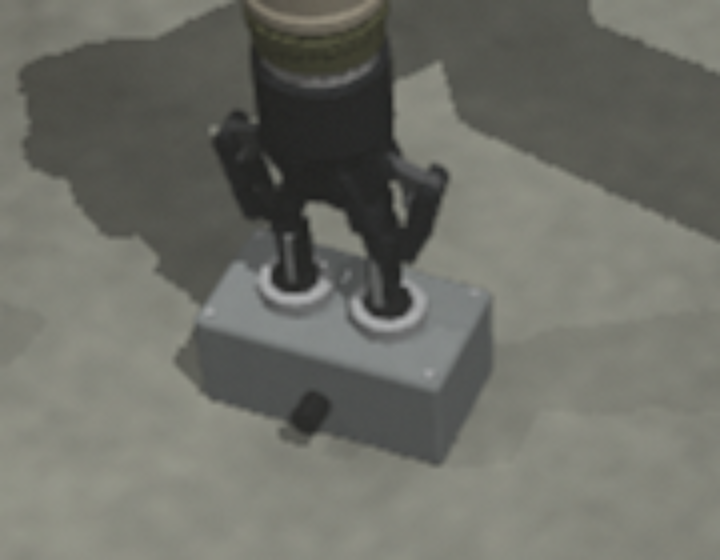

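Both buttons are flush with their collars under the fingertips (at (295,285) and (388,303)). Holding on.

Request:
apply_moves([
  {"xyz": [0,0,0],"turn": [0,0,0],"grip": 0.54},
  {"xyz": [0,0,0],"turn": [0,0,0],"grip": 0.54},
  {"xyz": [0,0,0],"turn": [0,0,0],"grip": 0.54},
  {"xyz": [0,0,0],"turn": [0,0,0],"grip": 0.54},
  {"xyz": [0,0,0],"turn": [0,0,0],"grip": 0.54},
  {"xyz": [0,0,0],"turn": [0,0,0],"grip": 0.54},
  {"xyz": [0,0,0],"turn": [0,0,0],"grip": 0.54},
  {"xyz": [0,0,0],"turn": [0,0,0],"grip": 0.54},
  {"xyz": [0,0,0],"turn": [0,0,0],"grip": 0.54},
  {"xyz": [0,0,0],"turn": [0,0,0],"grip": 0.54},
  {"xyz": [0,0,0],"turn": [0,0,0],"grip": 0.54},
  {"xyz": [0,0,0],"turn": [0,0,0],"grip": 0.54},
])

```text
clock: 9.73
tcp_pos: [0.4298, -0.2927, 0.1021]
orientation: [0.001, 0.991, 0.135, 0.0]
wrist_force: [-6.4, 5.1, 24.4]
finger_gap: 0.0461
grip_force: 12.0
```

Request:
apply_moves([
  {"xyz": [0,0,0],"turn": [0,0,0],"grip": 0.54},
  {"xyz": [0,0,0],"turn": [0,0,0],"grip": 0.54},
  {"xyz": [0,0,0],"turn": [0,0,0],"grip": 0.54},
  {"xyz": [0,0,0],"turn": [0,0,0],"grip": 0.54},
  {"xyz": [0,0,0],"turn": [0,0,0],"grip": 0.54},
  {"xyz": [0,0,0],"turn": [0,0,0],"grip": 0.54},
  {"xyz": [0,0,0],"turn": [0,0,0],"grip": 0.54},
  {"xyz": [0,0,0],"turn": [0,0,0],"grip": 0.54},
  {"xyz": [0,0,0],"turn": [0,0,0],"grip": 0.54},
  {"xyz": [0,0,0],"turn": [0,0,0],"grip": 0.54},
  {"xyz": [0,0,0],"turn": [0,0,0],"grip": 0.54},
  {"xyz": [0,0,0],"turn": [0,0,0],"grip": 0.54},
])

```text
clock: 10.73
tcp_pos: [0.4299, -0.2927, 0.1021]
orientation: [0.001, 0.991, 0.135, 0.0]
wrist_force: [-6.2, 4.7, 24.2]
finger_gap: 0.0461
grip_force: 12.0
```

Request:
apply_moves([
  {"xyz": [0,0,-20],"turn": [0,0,0],"grip": 0.54},
  {"xyz": [0,0,-50],"turn": [0,0,0],"grip": 0.54},
  {"xyz": [0,0,-80],"turn": [0,0,0],"grip": 0.54},
  {"xyz": [0,0,-110],"turn": [0,0,0],"grip": 0.54},
  {"xyz": [0,0,-120],"turn": [0,0,0],"grip": 0.54},
  {"xyz": [0,0,-120],"turn": [0,0,0],"grip": 0.54},
  {"xyz": [0,0,-120],"turn": [0,0,0],"grip": 0.54},
  {"xyz": [0,0,-120],"turn": [0,0,0],"grip": 0.54},
  {"xyz": [0,0,-120],"turn": [0,0,0],"grip": 0.54},
])

```text
clock: 11.48
tcp_pos: [0.429, -0.2918, 0.2172]
orientation: [-0.002, 0.991, 0.135, -0.001]
wrist_force: [-0.6, 0.5, -0.2]
finger_gap: 0.046
grip_force: 0.0
```

```bash
python3 -c "
from h import *
s=env.get_state();print(s['clock'],s['tcp_pos'],s['wrist_force'])
w=cloud(shot('top','top4'))[190:260,295:395].reshape(-1,3);w=w[(w[:,2]>.096)&(w[:,2]<.11)];print(np.median(w,0))
print(ticket.hand_in())"
```

```text
11.4833 [ 0.42897179 -0.29182432  0.2172047 ] [-0.64487667  0.4791313  -0.17471492]
[ 0.6244883  -0.00760699  0.10347282]
the job is handed in; nothing more can be done
None
```

The carriage was pushed home, both buttons were held fully down together for about 3 s and released together, the arm moved clear, and the job was handed in at 11.5 s; no verdict was returned.

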